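# Clear the tins, flip the easel's leg down and hold the clock dial upright

### The arm

A 6-joint arm with a two-finger parallel gripper is mounted at the origin on the work surface. World frame = base frame: x ahead of the robot, y to its left, z up, the work surface at z = 0. Lengths are in m, angles in rad, forces in N, time in s.
With the tool pointing down it reaches from about 0.3 to 0.775 m from the base axis. Payload 14.6 kg.
Tool frame: the origin (TCP) lies on the centre line of the jaws, within the pads' length; the fingertips stand 11 mm ahead of it and the grasp point (between the pads) lies 8 mm behind it; z points along the fingers, y is the line along which they close (so a half turn about z gives the same grasp; the last joint's range is limited). The gripper opens to 85 mm and grips with 20 to 120 N. Pads are 22 mm wide; open, the fingers measure 114 mm over their backs; the gripper's body (76 mm by 85 mm) begins 54 mm behind the grasp point. The pads swing forward as they close: fully open they stand 13 mm farther back than shut.
Start: joints at [1.156, 0.3, 1.521, -0, 1.321, -0.067], TCP at [0.187, 0.517, 0.242] pointing down, gripper open.
Joint ranges: [-3.03, 3.03], [-0.79, 2.21], [0.23, 2.52], [-1.04, 4.18], [0, 3.07], [-2.55, 2.55]. Speed limits (rad/s): [2.22, 2.22, 2.57, 3.14, 3.14, 3.14].

### API

Orientations are given as a unit quaternion [x, y, z, w].
In Python, from bench import manip, claw, imaging, job gives the robot as it stands. The module is installed in compiled form; this text tells all that it offers. Calls block until the motion is done:
- manip.move_to(position, orientation): joint-space move of the TCP to a pose.
- manip.movel(position, feed=0.15, frame=None): straight line of the TCP; frame=None keeps the orientation; feed is the mean speed in m/s.
- manip.move_j(angles): joint-space move.
- claw.move_gripper(opening): finger opening in m; the grip force is fixed at half the most; returns when the fingers have stopped.
- manip.wait(seconds).
- manip.inverse_kinematics(position, orientation): joint angles nearest the present ones, or None.
- imaging.grab_frame(name): name is "side" or "top"; returns the picture (400x640x3 uint8, blue, green, red); there is no depth.
- imaging.camera_model(name): a dict with "fx", "fy", "cx", "cy" (pixels), "R" (3x3) and "t" (3): a world point X has camera coordinates R X + t. Camera axes: x right, y down, z forward; pixel columns grow to the right and rows downward; lengths in m; the calibration is good to about 2 mm. A picture is of the moment at which its call begins. camera_model takes no time and is no camera call.
A pose or a line that the arm cannot do raises manip.IKError and nothing moves.
- job.sign_off(): hands the job in; it is judged then, once.
Readings, each from a call of its own:
- manip.current_time_s(): time.
- manip.current_joint_positions(): joint angles.
- manip.current_qd(): joint speeds.
- manip.current_joint_torque(): joint torques, N m.
- manip.current_position(): TCP position.
- manip.current_tool_rot(): TCP orientation.
- manip.current_force(): force on the tool from outside, world axes, zero at the start.
- manip.current_wrist_torque(): the same for the moment, N m.
- manip.current_grip_width(): finger opening in m.
- manip.current_finger_force(): force on a finger pad.
Only numpy, scipy, OpenCV 4.12 (cv2) and the standard library are available. Lean on these libraries where they do the work, as an engineer would, in place of code of your own. Each camera call takes 0.05 s, during which the arm holds its last target. There are 200 camera calls.

### The job

First clear the two parts tins from in front of the dial easel: stand them upright in the two free cells of the divided crate, one in each cell. Then flip the easel's leg over its top dead centre so that it swings fully down, pull the leaning frame up until it stands upright, and finish while still holding it there with the gripper so that it cannot tip back. Leave the other things on the bench, and the bottle in the crate, where they are.

Things in the scene. Friction and masses are not known exactly. Their poses are not given: they have to be found in the camera images.
- easel: The easel's fixed dark steel foot, 200 x 90 x 12 mm (x by y), screwed to the bench. Origin on the bench under the frame's hinge; the foot plate spans y -33 to +57 mm; at both x ends small cheeks stand 42 mm high. x runs along the hinge, z up. The leg and the tins are on its -y side; the frame leans to its +y side at the start.
- frame: Aluminium frame, hinged along easel x 30 mm above the bench, most of its 0.9 kg in a brass clock dial on its +y side. Origin mid hinge, z up the frame, x = easel x. Starts leaning 0.35 rad back (to easel +y) on a stop, to which its weight always returns it when let go, even from upright; turns easily. Upright: its z vertical.
- frame_top (a point): Middle of the frame's top bar, 170 mm up the frame from the hinge; axes as the frame's. The bar, 162 mm long (x) and 12 x 12 mm, can be pinched across its thickness (y) from above, along the frame's plane. The dial (104 mm across) lies 6 to 36 mm to the frame's +y and ends 7 mm below the bar.
- leg (a joint): Swing of the leg, a kickstand (55 g, steel rod 10 mm thick, rubber ball at its end), on the frame: 0 stowed, pointing up, leaning to easel +x on its stop; 0.40 top dead centre, past which it falls by itself through the -x side in about a second; 3.50 fully down on its stop, splayed 40 degrees to easel -y; then its ball meets the bench as the frame passes 0.03 rad beyond upright.
- leg_tip (a point): Centre of the leg's rubber ball (18 mm across), 140 mm from the leg's pivot. Stowed, it stands above the frame's top bar by about 40 mm (to its centre), 27 mm to the -y side of the frame's plane and 51 mm to +x of the pivot; its +x side is free.
- leg_pivot (a point): The leg's pivot: 90 mm up the frame from the hinge, mid width, 24 mm to the -y side of the frame's plane.
- tin_a: Parts tin: aluminium cylinder 37 mm across, 55 mm high, steel screw cap, 50 to 100 g, standing on the bench on the easel's -y side. Origin at the centre of its underside.
- tin_b: The other tin, the same.
- crate: Fixed grey plastic crate, 170 mm (x) by 60 mm (y), 26 mm high, walls and floor 5 mm, with two dividers 23 mm high making three cells in a row along x, each 50 x 50 mm, 55 mm apart. Origin on the bench under the middle cell. The cell at +x holds the oil bottle.
- cell0 (a point): Centre of the floor of the free end cell (the crate's -x end), 5 mm above the bench.
- cell1 (a point): Centre of the floor of the free middle cell, 5 mm above the bench.
- oil_bottle: Bystander: amber oil bottle, 32 mm across, 72 mm high, in the crate's +x cell. Origin at its underside.
- loupe: Bystander: black loupe 37 mm across, 22 mm high, on the bench. Origin at its underside.
- tweezers: Bystander: steel tweezers 125 mm long (x), 8 mm high, on the bench. Origin at their underside.

How it is judged:
By the outcome, as a careful person would: the job done as asked, in the order asked, and still so for the second after the job is handed in, while the arm keeps its last pose, push and grip.
It also fails if it takes over 72 s, if anything falls off the work surface, if the arm or the gripper's body presses on something with over 40 N, if the wrist force passes 120 N, or if a joint passes its speed limit or range.

## Working session

There is one attempt and no reset: what is moved stays moved. The work goes in short steps, each a Python script; the robot and the scene stay as the last script left them, time stands still between calls to the robot, and variables do not carry over. Pictures are saved under pics/ and viewed, at most 10 in all, crops included, and the job is handed in when it is done.

```bash
mkdir -p pics
cat > h.py <<'E'
import numpy as np, cv2
from bench import manip, claw, imaging, job
def ray(cam,u,v):
    m=imaging.camera_model(cam);R=np.array(m["R"]);t=np.array(m["t"])
    d=R.T@np.array([(u-m["cx"])/m["fx"],(v-m["cy"])/m["fy"],1]);return -R.T@t,d/np.linalg.norm(d)
def onz(cam,u,v,z):
    o,d=ray(cam,u,v);return o+d*(z-o[2])/d[2]
def tri(a,b):  # a,b=(cam,u,v)
    o1,d1=ray(*a);o2,d2=ray(*b)
    s=np.linalg.lstsq(np.c_[d1,-d2],o2-o1,rcond=None)[0]
    p,q=o1+s[0]*d1,o2+s[1]*d2;return (p+q)/2,np.linalg.norm(p-q)
def proj(cam,X):
    m=imaging.camera_model(cam);c=np.array(m["R"])@np.array(X)+np.array(m["t"])
    return m["fx"]*c[0]/c[2]+m["cx"],m["fy"]*c[1]/c[2]+m["cy"]
def down(yaw): # tool z down, tool y axis (closing) direction at angle yaw
    from scipy.spatial.transform import Rotation as Ro
    y=np.array([np.cos(yaw),np.sin(yaw),0]);z=np.array([0,0,-1.])
    return Ro.from_matrix(np.c_[np.cross(y,z),y,z]).as_quat()
E
python3 - <<'E'
from h import *
for c in ("top","side"):
    im=imaging.grab_frame(c);cv2.imwrite(f"pics/{c}0.png",im)
    m=imaging.camera_model(c);print(c,m["fx"],ray(c,320,200))
print(manip.current_tool_rot(),manip.current_time_s())
E
```

```text
top 387.850276000871 (array([ 0.44576123, -0.05076048,  0.9753008 ]), array([ 0.15768346, -0.01392504, -0.98739152]))
side 485.599042674591 (array([ 0.2322727 , -0.60104799,  0.82642751]), array([ 0.37066704,  0.58707756, -0.71968458]))
[ 1.72994998e-01  9.84922566e-01 -5.06736771e-04 -1.14810315e-04] 0.1
```

View pics/top0.png

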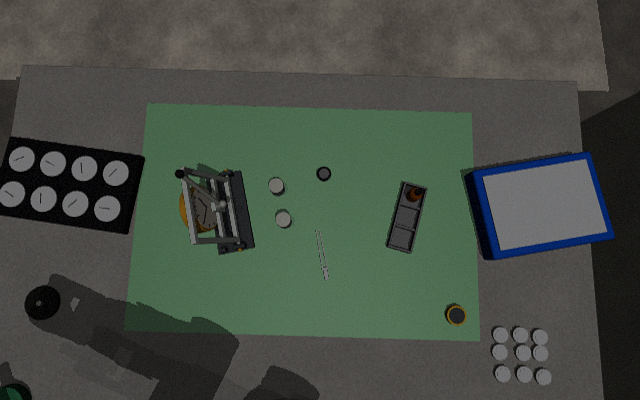

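View pics/side0.png

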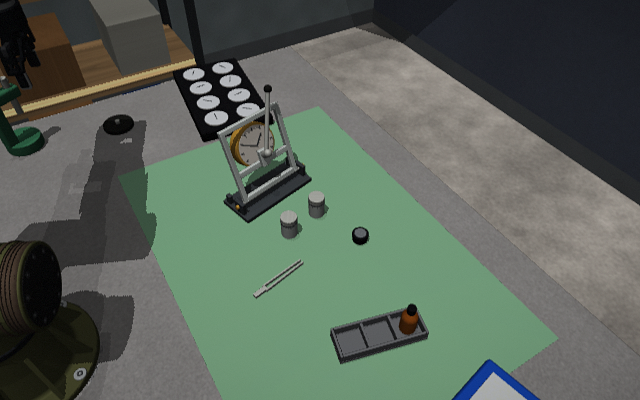

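The top view shows the easel at (235,210) with the leg ball at (180,174), tins at (276,186) and (283,219), and the crate at (406,217) with the bottle at (414,193). In the side view the leg ball is at (267,89) and the crate at (380,335). I'll zoom in for exact pixels.

Run:
```python
import cv2,numpy as np
t=cv2.imread("pics/top0.png");s=cv2.imread("pics/side0.png")
z=lambda im,x,y,w,h,k:cv2.convertScaleAbs(cv2.resize(im[y:y+h,x:x+w],None,fx=k,fy=k,interpolation=cv2.INTER_CUBIC),alpha=1.7)
a=z(t,165,160,133,100,6);cv2.imwrite("pics/zt.png",a)
b=z(s,215,80,120,150,4);c=np.zeros((600,320,3),np.uint8)
d=z(t,380,175,55,85,4);e=z(s,325,300,80,65,4)
c[:340,:220]=d; c[340:600]=e
cv2.imwrite("pics/zs.png",np.hstack([b,c]))
```

```text
(no output)
```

View pics/zt.png

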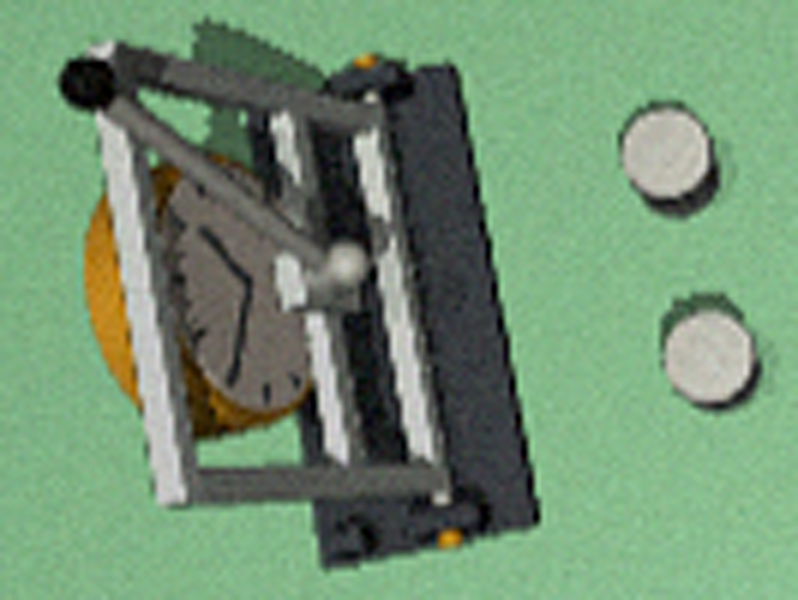

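View pics/zs.png

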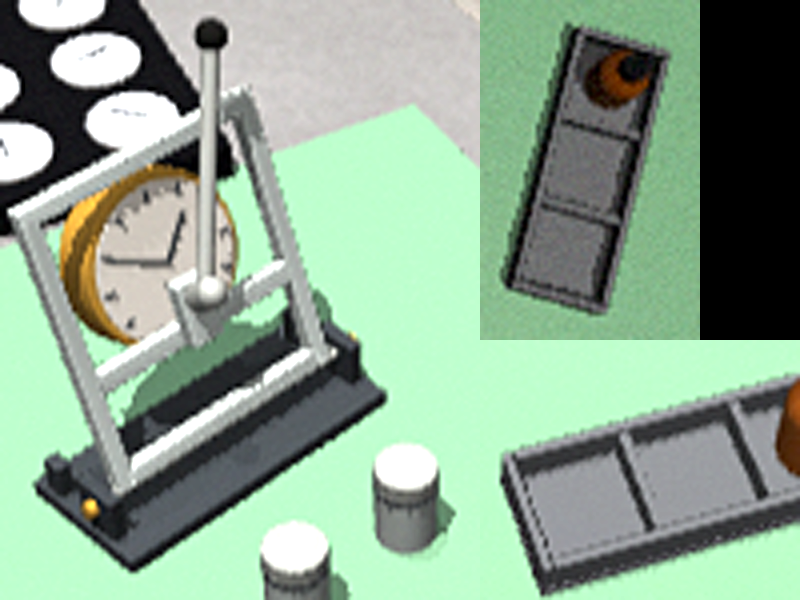

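The crops put the foot's -y corners at zoom (455,65) and (540,522), and the tin tops at (667,153) and (710,357). The ball is at top-zoom (88,83) and side-zoom (210,33). The crate rim corners are also clear.

Run:
```python
from h import *
np.set_printoptions(precision=4,suppress=True)
T=lambda u,v:("top",165+u/6,160+v/6); S=lambda u,v:("side",215+u/4,80+v/4)
C=lambda u,v:("top",380+u/4,175+v/4)
a=onz(*T(455,65),.012);b=onz(*T(540,522),.012);c=onz(*T(325,565),.012)
ex=(a-b)/np.linalg.norm(a-b);yaw=np.arctan2(ex[1],ex[0]);print("foot len",np.linalg.norm(a-b),np.linalg.norm(c-b),"yaw",yaw)
ey=np.array([-ex[1],ex[0],0]);o=(a+b)/2+ey*.033;o[2]=0;print("origin",o)
f=lambda p:np.array([(p-o)@ex,(p-o)@ey,p[2]])
ts=[]
for u,v in((667,153),(710,357)):
    p=onz(*T(u,v),.055);print("tin",p,"easel",f(p))
for u,v in((405,460),(295,540)):print("tin side",onz(*S(u,v),.055))
for n,p,q in(("ball",T(88,83),S(210,33)),("pivot",T(348,262),S(208,292)),("barL",T(172,498),S(18,217)),("barR",T(105,48),S(243,97))):
    X,e=tri(p,q);print(n,X,"err",e,"easel",f(X))
def W(x,y,z):return o+ex*x+ey*y+np.array([0,0,z])
s,co=np.sin(.35),np.cos(.35)
fr=lambda x,y,z:W(x,y*co+z*s,.03+z*co-y*s)
print("model ball",fr(.051,-.027,.216),"pivot",fr(0,-.024,.09),"bartop mid",fr(0,0,.17))
r=[onz(*C(u,v),.026) for u,v in((95,25),(188,50),(125,312),(28,283))]
m=np.mean(r,0);d=(r[0]+r[1]-r[2]-r[3]);cy=np.arctan2(d[1],d[0])
print("crate",m,cy,np.linalg.norm(d)/2,np.linalg.norm(r[0]-r[1]))
for k in(0,-.055):print(m+k*np.array([np.cos(cy),np.sin(cy),0]))
for n,u,v in(("side rim far-left",505-480,452-340),("", 542-480,568-340)):print(n,onz("side",325+u/4,300+v/4,.026))
print([x for x in r])
print(onz("top",323,174,.022),onz("top",320,255,.005))
```

```text
foot len 0.19665753429606347 0.0892368134265066 yaw 0.2386560623978545
origin [0.5652 0.1479 0.    ]
tin [0.625  0.0431 0.055 ] easel [ 0.0333 -0.1159  0.055 ]
tin [0.5431 0.0223 0.055 ] easel [-0.0512 -0.1168  0.055 ]
tin side [0.6306 0.0457 0.055 ]
tin side [0.5488 0.0248 0.055 ]
ball [0.6057 0.2085 0.2487] err 0.0029714157344335225 easel [0.0537 0.0493 0.2487]
pivot [0.5667 0.1507 0.1286] err 0.0009030664494395615 easel [0.0021 0.0024 0.1286]
barL [0.4779 0.1886 0.1909] err 0.004428278627759565 easel [-0.0752  0.0602  0.1909]
barR [0.631  0.2251 0.1892] err 0.0023420446363707137 easel [0.0821 0.0595 0.1892]
model ball [0.6033 0.2072 0.2422] pivot [0.5633 0.1559 0.1228] bartop mid [0.5515 0.2045 0.1897]
crate [ 0.5629 -0.2804  0.026 ] -0.2504027776732398 0.16758683983238873 0.059628811316374875
[ 0.5629 -0.2804  0.026 ]
[ 0.5097 -0.2668  0.026 ]
side rim far-left [ 0.4918 -0.2353  0.026 ]
 [ 0.4754 -0.2909  0.026 ]
[array([ 0.6512, -0.2722,  0.026 ]), array([ 0.6371, -0.3301,  0.026 ]), array([ 0.4739, -0.2891,  0.026 ]), array([ 0.4896, -0.2302,  0.026 ])]
[ 0.6645 -0.0699  0.022 ] [ 0.4629 -0.0682  0.005 ]
```

Tin, easel and crate positions agree within about 3 mm between the two views. I'll move the tins now, with the fingers closing along crate y.

Run:
```python
from h import *
q=down(1.32)
manip.movel([0.187,0.517,0.38],feed=.3)
job_=[((.628,.0445),(.564,-.282)),((.546,.0235),(.5107,-.2684))]
for i,(t,c) in enumerate(job_):
    manip.move_to([t[0],t[1],.36 if i==0 else .16],q)
    if i==0: claw.move_gripper(.06)
    manip.movel([*t,.033],feed=.25)
    claw.move_gripper(.0)
    print("grip",manip.current_grip_width(),manip.current_finger_force())
    manip.movel([*t,.13],feed=.25)
    manip.move_to([*c,.13],q)
    cv2.imwrite(f"pics/carry{i}.png",imaging.grab_frame("side"))
    manip.movel([*c,.040],feed=.12)
    print("F",manip.current_force())
    claw.move_gripper(.06)
    manip.movel([*c,.16],feed=.3)
    print(manip.current_time_s(),manip.current_joint_positions())
for c in("top","side"):cv2.imwrite(f"pics/{c}1.png",imaging.grab_frame(c))
a=cv2.imread("pics/top1.png")[160:270,160:440];b=cv2.imread("pics/side1.png")[190:370,210:440]
a=cv2.resize(a,None,fx=2,fy=2);b=cv2.resize(b,None,fx=2,fy=2);b=np.pad(b,((0,0),(0,100),(0,0)))
cv2.imwrite("pics/c1.png",cv2.convertScaleAbs(np.vstack([a,b]),alpha=1.5))
```

```text
grip 0.035377332922039 59.22223538160324
F [ 0.42496824 -0.40419161 -0.45022839]
8.85 [-5.21727688e-01  5.49040179e-01  1.36354173e+00  1.27069288e-05
  1.22782565e+00 -1.84170218e+00]
grip 0.035398432238965584 58.98666201386319
F [-0.18533271  2.03463537  1.93553277]
14.55 [-5.47391938e-01  4.35780269e-01  1.53393657e+00  1.08966085e-05
  1.17099600e+00 -1.86734470e+00]
```

View pics/c1.png

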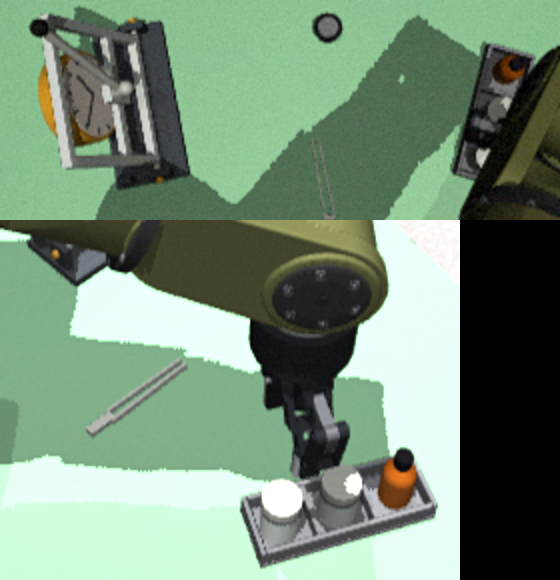

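Both tins stand in the two free cells and the bystanders haven't moved. Next is the leg flip: push the ball toward easel -x with the gripper closed.

```bash
cat >> h.py <<'E'
from scipy.spatial.transform import Rotation as Ro
YAW=.2386;EX=np.array([np.cos(YAW),np.sin(YAW),0]);EY=np.array([-EX[1],EX[0],0]);O=np.array([.5655,.1485,0])
def W(x,y,z):return O+EX*x+EY*y+np.array([0,0,z])
def E_(p):return np.array([(p-O)@EX,(p-O)@EY,p[2]])
E
python3 - <<'E'
from h import *
np.set_printoptions(precision=3,suppress=True)
q=down(YAW+np.pi/2)
p=manip.current_position();manip.movel([p[0],p[1],.30],feed=.3)
claw.move_gripper(0)
manip.move_to(W(.11,.051,.34),q)
for c in("top","side"):cv2.imwrite(f"pics/{c}2a.png",imaging.grab_frame(c))
manip.movel(W(.11,.051,.236),feed=.2)
for x in(.07,.04,.015,-.007):
    manip.movel(W(x,.051,.236),feed=.08);print(x,manip.current_force(),E_(np.array(manip.current_position())))
manip.movel(W(.02,.051,.236),feed=.15)
manip.movel(W(.02,.051,.38),feed=.3)
manip.move_to(W(-.05,-.15,.40),q)
print(manip.current_time_s(),manip.current_joint_positions())
for c in("top","side"):cv2.imwrite(f"pics/{c}2.png",imaging.grab_frame(c))
a=cv2.imread("pics/top2.png")[140:270,160:440];b=cv2.imread("pics/side2.png")[70:370,180:440]
a=cv2.resize(a,None,fx=2,fy=2);b=cv2.resize(b[:170],None,fx=2,fy=2);b=np.pad(b,((0,0),(0,40),(0,0)))
cv2.imwrite("pics/c2.png",cv2.convertScaleAbs(np.vstack([a,b]),alpha=1.5))
E
```

```text
0.07 [-0.525  0.46   0.608] [0.07  0.051 0.237]
0.04 [ 0.262 -0.208 -0.242] [0.04  0.051 0.236]
0.015 [-0.555 -0.302  0.262] [0.015 0.051 0.236]
-0.007 [0.12  1.041 0.966] [-0.007  0.051  0.236]
22.3917 [-0.081  0.243  1.236  0.     1.664 -1.891]
```

View pics/c2.png

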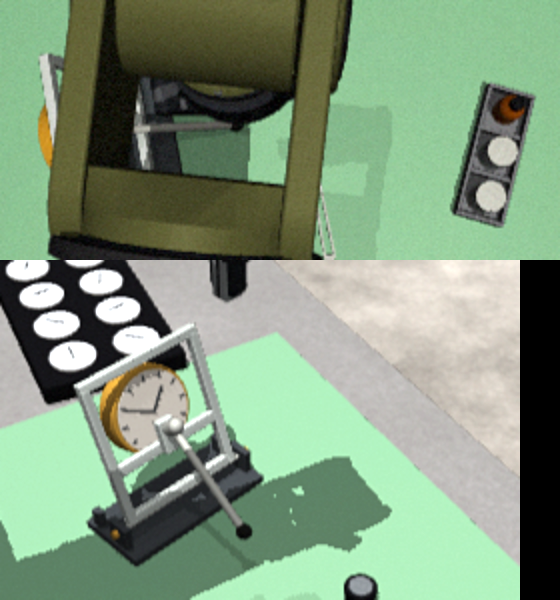

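The leg is fully down with its ball at c2 (243,531), and the tins and crate are in order. Now I'll grasp the top bar along the frame's plane and raise it.

```bash
cat >> h.py <<'E'
def pose(lean,z,y=0.,x=-.05,sgn=1):
    s,c=np.sin(lean),np.cos(lean)
    fz=EY*s+np.array([0,0,c]);fy=EY*c-np.array([0,0,s])
    p=O+np.array([0,0,.03])+EX*x+fz*z+fy*y
    Y=fy*sgn;Z=-fz
    return p,Ro.from_matrix(np.c_[np.cross(Y,Z),Y,Z]).as_quat()
E
python3 - <<'E'
from h import *
np.set_printoptions(precision=3,suppress=True)
for s in(1,-1):
    for a in((.35,.30),(.35,.165),(.17,.165),(0,.165),(-.02,.165)):
        print(s,a,manip.inverse_kinematics(*pose(*a,sgn=s)))
E
```

```text
1 (0.35, 0.3) [ 0.522  0.307  1.384 -0.336  1.553 -1.264]
1 (0.35, 0.165) [ 0.442  0.378  1.59  -0.36   1.266 -1.243]
1 (0.17, 0.165) [ 0.316  0.328  1.613 -0.181  1.22  -1.43 ]
1 (0, 0.165) [ 0.19   0.31   1.622 -0.     1.21  -1.619]
1 (-0.02, 0.165) [ 0.175  0.31   1.623  0.021  1.211 -1.642]
-1 (0.35, 0.3) [ 0.522  0.307  1.384 -0.336  1.553  1.877]
-1 (0.35, 0.165) [ 0.442  0.378  1.59  -0.36   1.266  1.899]
-1 (0.17, 0.165) [ 0.316  0.328  1.613 -0.181  1.22   1.712]
-1 (0, 0.165) [ 0.19   0.31   1.622 -0.     1.21   1.522]
-1 (-0.02, 0.165) [0.175 0.31  1.623 0.021 1.211 1.5  ]
```

Run:
```python
from h import *
np.set_printoptions(precision=3,suppress=True)
F=lambda:E_(np.array(manip.current_force())+O)
claw.move_gripper(.05)
manip.move_to(*pose(.35,.29))
p,q=pose(.35,.165,-.001);manip.movel(p,feed=.1,frame=q)
print("in",F())
claw.move_gripper(0)
print("grip",manip.current_grip_width(),manip.current_finger_force(),F(),manip.current_wrist_torque(),manip.current_time_s())
for c in("top","side"):cv2.imwrite(f"pics/{c}3.png",imaging.grab_frame(c))
a=cv2.imread("pics/top3.png")[140:270,140:300];b=cv2.imread("pics/side3.png")[60:240,180:380]
cv2.imwrite("pics/c3.png",cv2.convertScaleAbs(np.vstack([np.pad(cv2.resize(a,None,fx=2,fy=2),((0,0),(0,80),(0,0))),cv2.resize(b,None,fx=2,fy=2)[:340]]),alpha=1.5))
```

```text
in [ 0.026  0.308 -0.003]
grip 0.010734344899373447 59.17965352535248 [-1.84   3.671  4.009] [ 0.537  0.347 -0.17 ] 25.9083
```

View pics/c3.png

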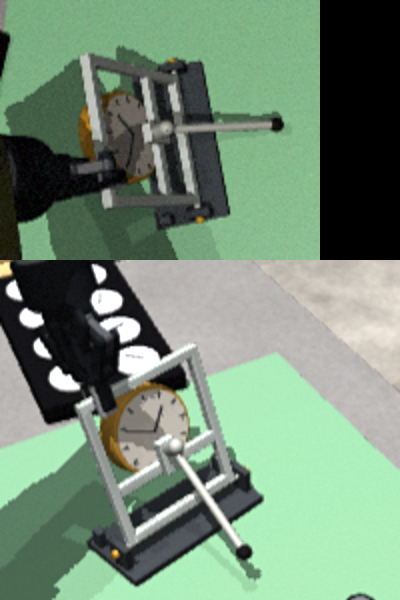

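The bar is firmly gripped at width 10.7 mm with low forces. Raising the frame along its arc.

Run:
```python
from h import *
np.set_printoptions(precision=3,suppress=True)
F=lambda:E_(np.array(manip.current_force())+O)
for l in(.28,.21,.14,.07,0):
    p,q=pose(l,.165,0);manip.movel(p,feed=.05,frame=q)
    print(l,F(),manip.current_grip_width())
manip.wait(.3);print(F(),manip.current_wrist_torque(),manip.current_time_s())
for c in("top","side"):cv2.imwrite(f"pics/{c}4.png",imaging.grab_frame(c))
a=cv2.imread("pics/top4.png")[150:260,170:300];b=cv2.imread("pics/side4.png")[70:230,200:350]
cv2.imwrite("pics/c4.png",cv2.convertScaleAbs(np.hstack([cv2.resize(b,(450,480),interpolation=2),np.pad(cv2.resize(a,(325,275),interpolation=2),((0,205),(0,0),(0,0)))]),alpha=1.5))
```

```text
0.28 [-2.485  4.668  7.645] 0.011011740581173535
0.21 [-3.985  3.267  6.942] 0.010452651506747266
0.14 [-2.681  2.267  6.482] 0.010710557465381075
0.07 [-2.476  1.812  7.3  ] 0.010555513320968183
0 [-2.392  0.921  8.112] 0.010607614690758532
[-2.218  0.533  6.391] [-0.116  0.503 -0.043] 28.2
```

View pics/c4.png

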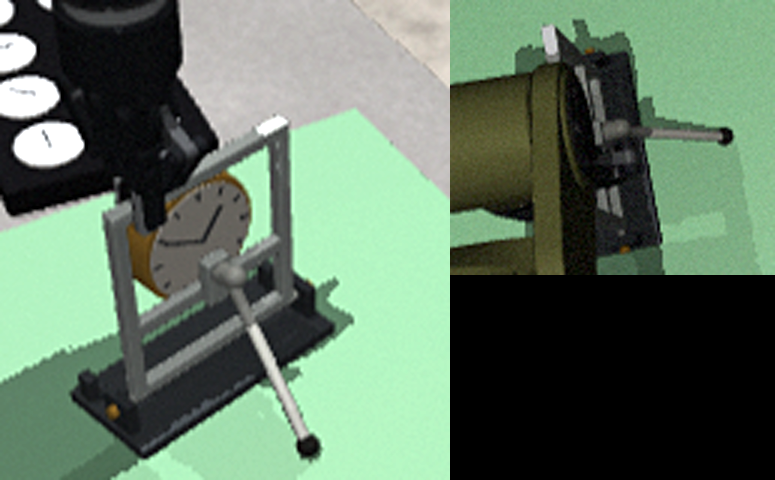

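The frame looks upright. The leg ball should touch the bench at 0.03 rad past upright, so I'll feel for that contact gently to check the zero, then back off to true upright.

Run:
```python
from h import *
np.set_printoptions(precision=2,suppress=True)
def F():
    r=[]
    for _ in range(6): manip.wait(.03);r.append(manip.current_force())
    return E_(np.mean(r,0)+O)
f0=F();print(f0);lc=None
for l in np.arange(-.005,-.061,-.005):
    p,q=pose(l,.165,0);manip.movel(p,feed=.03,frame=q);f=F();print(round(l,3),f)
    if abs(f[1]-f0[1])>5: lc=l;break
print("contact",lc,manip.current_time_s())
```

```text
[-3.19  0.31  8.22]
-0.005 [-3.47  0.32  7.63]
-0.01 [-3.26  0.41  7.87]
-0.015 [-3.05  0.44  7.8 ]
-0.02 [-3.28 -0.2   7.86]
-0.025 [-3.49  0.35  8.04]
-0.03 [-3.5   0.92  7.89]
-0.035 [-3.23  3.78  8.23]
-0.04 [-3.08  6.82  8.39]
contact -0.04 32.1
```

Contact starts at about -0.030, as specified, so the zero is right. Going back to upright and handing in.

Run:
```python
from h import *
p,q=pose(0.,.165,0);manip.movel(p,feed=.03,frame=q);manip.wait(.5)
print(manip.current_grip_width(),manip.current_finger_force(),manip.current_force(),manip.current_time_s())
print(job.sign_off())
```

```text
0.010943878624174279 59.68916416168213 [-3.13156429 -0.414195    8.38377136] 32.9667
the job is handed in; nothing more can be done
None
```

Both tins stand upright in the free cells, the leg is flipped fully down, and the job was handed in at 33 s with the gripper still holding the frame upright.

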